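# Offer up a mould clamp bar to its hinge and hold it for the pin

### The job

Pick up the loose blue clamp bar and offer it up to the wooden jamb block of the mould stand, its steel knuckle in the gap between the two knuckles there and the bar level out over the white plaster mould, so that the three holes line up and the hinge pin could be slid through. Finish while holding the bar there in the gripper, not letting go: clear of the mould and not leaning on the stand. Leave the mug, the jar and the tray with the pin where they are.

Things in the scene. Friction and masses are not known exactly. Their poses are not given: they have to be found in the camera images.
- clamp_bar: loose blue metal clamp bar, 0.27 to 0.47 kg, 24 mm wide (its x), 170 long (its y), 26 high (its z), lying flat. Steel hinge leaf (3 mm) on top of its last 48 mm at the -y end, running on to a steel knuckle beyond it; red ball knob (top 56 mm up) near the +y end. Origin: centre of its underside, y away from the knuckle, z up. When finished its axes are parallel to the stand's
- bar_eye (a point): middle of the bar's knuckle hole, at (0, -101, 18) mm in the bar's frame. The knuckle is a tube of 24 mm outside diameter, 24 mm long, with a 14 mm hole along the bar's x; the bar's square end begins 16 mm from it
- bar_grip (a point): balance point of the bar (within a few mm), at (0, -10, 13) mm in the bar's frame: middle of its width and height; gripping across the 24 mm width here keeps the bar level
- stand: fixed mould stand: plywood plinth 110 (its x) x 230 (its y) x 50 mm, sunk 0 to 30 mm into the table (varies); at its -y end a wooden jamb block (90 x 41, top 157 mm over the origin) with a steel hinge leaf on its +y face; white plaster mould (84 x 100, top 93.5 mm over the origin) centred at y = +40 mm. Origin: centre of the plinth's underside, z up, y from jamb block to mould
- stand_eye (a point): middle of the gap between the stand's two steel knuckles, on their hole line, at (0, -48, 145) mm in the stand's frame. Tubes 24 mm outside, 14 mm hole, each 20 long, along the stand's x; gap 32 mm wide (x = -16 to 16), open above, below and towards the mould; the fixed leaf stands 22 mm behind the hole line
- mug: bystander: unfired white mug, 84 mm wide, 95 mm high, origin under its centre
- jar: bystander: amber glaze jar, 72 mm wide, 90 mm high, origin under its centre
- pin_tray: bystander: grey tray 60 x 150 x 22 mm, origin under its centre; the steel hinge pin lies in it
- hinge_pin: bystander: steel hinge pin, 10 mm thick, 100 mm long, lying in the tray; stays there. Origin under its middle

How it is judged:
By the outcome, as a careful person would: the job done as asked, in the order asked, and still so for the second after the job is handed in, while the arm keeps its last pose, push and grip.
It also fails if it takes over 35 s, if anything falls off the work surface, if the arm or the gripper's body presses on something with over 40 N, if the wrist force passes 120 N, or if a joint passes its speed limit or range.

### The arm

A 6-joint arm with a two-finger parallel gripper is mounted at the origin on the work surface. World frame = base frame: x ahead of the robot, y to its left, z up, the work surface at z = 0. Lengths are in m, angles in rad, forces in N, time in s.
With the tool pointing down it reaches from about 0.35 to 0.975 m from the base axis. Payload 7.1 kg.
Tool frame: the origin (TCP) lies midway between the tips of the shut fingers; the grasp point (between the pads) lies 19 mm behind it; z points along the fingers, y is the line along which they close (so a half turn about z gives the same grasp; the last joint's range is limited). The gripper opens to 88 mm and grips with 3 to 60 N. Pads are 20 mm wide; open, the fingers measure 115 mm over their backs; the gripper's body (75 mm by 178 mm) begins 61 mm behind the grasp point.
Start: joints at [-0.019, 0.423, 1.63, -0, 1.089, -0.019], TCP at [0.625, 0, 0.194] pointing down, gripper open.
Joint ranges: [-3, 3], [-0.9, 2.11], [0.09, 2.58], [-1.31, 4.45], [0.11, 2.69], [-2.54, 2.54]. Speed limits (rad/s): [2.39, 2.39, 3.01, 3.14, 3.14, 3.14].

### API

Orientations are given as a unit quaternion [w, x, y, z].
In Python, from station import read_state, camera, sign_off gives the robot as it stands. The module is installed in compiled form; this text tells all that it offers.
- The arm moves only by the shell command python3 -m pendant 'ROWS' [FORCE]. ROWS is JSON, a list of rows, each a list of 3 entries, a list of its own where there are three numbers: the opening in per cent of the stroke, from 0 (shut) to 100 (fully open), then the shift along the tool's x, y, z in m, then the turn, a rotation vector about the tool's x, y, z in degrees. In form: [[jaw, [dx, dy, dz], [rx, ry, rz]], ...]. A call has exactly 5 rows; each row is the pose to reach, as a shift and turn from the pose commanded when the call began, along the tool's axes at that moment; what a row does not reach only later rows make up. A row lasts 1/8 s, in which the tool goes at most 62.5 mm and 10.7 degrees, less where a joint would pass 70% of its speed; a pose out of reach is approached as far as the arm can. A call with a gripper value outside its range is refused whole. The fingers move at their own pace and stop on an object; FORCE is the grip in N (left out, the last holds). Time passes only in rows, so rows that repeat a pose let the fingers close, or fill a call up. It gives the time, the measured TCP pose, the force, the opening and the grip force at its end, in the units of the state.
- read_state(): the state, without advancing time (a new reading comes with each control period).
- camera(name): name is "scene" or "side" or "wrist"; returns a dict with "img" (384x512x3 uint8, red, green, blue), "z_map" (384x512 float32, m along the optical axis (not along the pixel's ray), 0 where there is no reading), "fx", "fy", "cx", "cy" (pixels), "world_from_camera" (4x4, takes a point from camera to world coordinates); the wrist camera has in their place "T_tool_cam" (4x4, takes a point from camera to tool coordinates, whose origin is the TCP and whose axes are the flange's). Camera axes: x right, y down, z forward; pixel columns grow to the right and rows downward; lengths in m; the calibration is good to about 2 mm. The wrist camera is an equidistant fisheye: a pixel r from the principal point sees the ray r / f radians off the axis. A picture is of the moment at which its call begins: read the wrist's pose just before it.
- sign_off(): hands the job in; it is judged then, once.
The state is a dict: "t": time; "qpos": joint angles; "qd": joint speeds; "effort": joint torques, N m; "eef_pos": TCP position; "tcp_rot": TCP orientation; "contact_force": force on the tool from outside, world axes, zero at the start; "wrist_torque": the same for the moment, N m; "width": finger opening in m; "grip_force": force on a finger pad.
Only numpy, scipy, OpenCV 4.12 (cv2) and the standard library are available. Lean on these libraries where they do the work, as an engineer would, in place of code of your own. Each camera call takes 0.05 s, during which the arm holds its last target. There are 200 camera calls.

## Working session

There is one attempt and no reset: what is moved stays moved. The work goes in short steps, Python scripts to look and compute and a shell command to move; the robot and the scene stay as the last step left them, time stands still between calls to the robot, and variables do not carry over. Pictures are saved under pics/ and viewed, at most 10 in all, crops included, and the job is handed in when it is done.

```bash
mkdir -p pics
python3 - <<'E'
from station import read_state,camera
import cv2,numpy as np,pickle
s=read_state();print(s)
d={}
for n in("scene","side","wrist"):
    c=camera(n);d[n]=c
    print(n,c["fx"],c["fy"],c["cx"],c["cy"]);print(np.round(c.get("world_from_camera",c.get("T_tool_cam")),4).tolist())
pickle.dump((s,d),open("d0.pkl","wb"))
for n in("scene","side"): cv2.imwrite(f"pics/{n}0.png",cv2.resize(d[n]["img"][:,:,::-1],(800,600)))
E
```

```text
{'t': 0.0, 'qpos': array([-1.90159541e-02,  4.23797514e-01,  1.63074182e+00, -1.58770591e-05,
        1.08858898e+00, -1.90049019e-02]), 'qd': array([ 0.00038161, -0.00139648,  0.00015803, -0.00194157,  0.00031992,
        0.00134284]), 'effort': array([ 1.28069914e-03, -5.44622147e+01, -2.73670936e+01,  6.42951974e-02,
        2.27214623e-02, -1.51321510e-04]), 'eef_pos': array([6.24372291e-01, 2.29254965e-05, 1.93208428e-01]), 'tcp_rot': array([-5.48284067e-04,  7.07107873e-01,  7.07105272e-01, -5.37583201e-04]), 'contact_force': array([-0.02423599,  0.38217018, -0.04435504]), 'wrist_torque': array([-0.0058466 ,  0.03490998,  0.00843605]), 'grip_force': 0.0, 'width': 0.08757060551191674}
scene 425.7629364359305 425.7629364359305 256.94439663378233 192.28031998741483
[[0.6479, 0.4763, -0.5944, 1.0692], [0.7617, -0.415, 0.4976, -0.3808], [-0.0097, -0.7752, -0.6317, 0.642], [0.0, 0.0, 0.0, 1.0]]
side 430.53257297624236 430.53257297624236 251.64210310610105 186.97274817348267
[[0.7281, -0.4335, 0.531, 0.0237], [-0.6855, -0.46, 0.5643, -0.4931], [-0.0004, -0.7749, -0.6321, 0.7292], [0.0, 0.0, 0.0, 1.0]]
wrist 297.3186396354542 297.3186396354542 252.75835129463343 193.7010099492193
[[0.0005, -0.9589, -0.2837, 0.077], [1.0, 0.0003, 0.0008, -0.0005], [-0.0007, -0.2837, 0.9589, -0.1904], [0.0, 0.0, 0.0, 1.0]]
```

View pics/scene0.png

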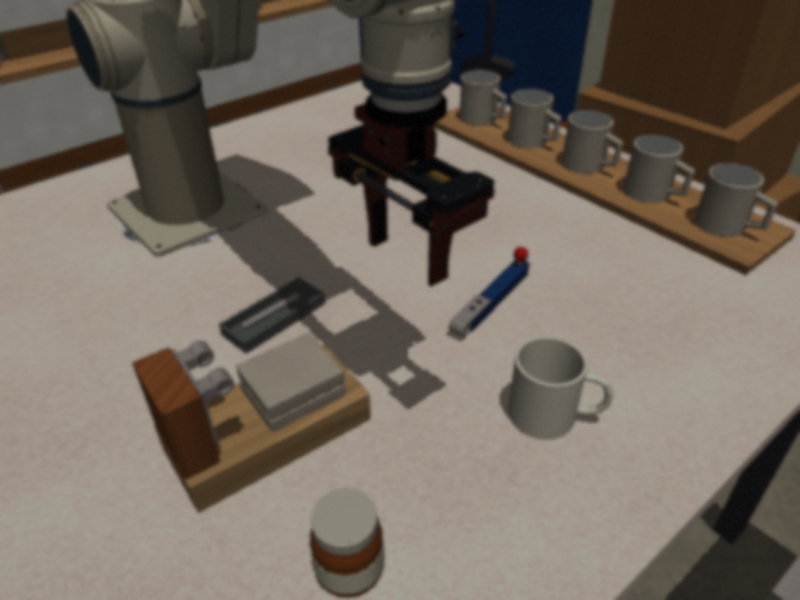

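View pics/side0.png

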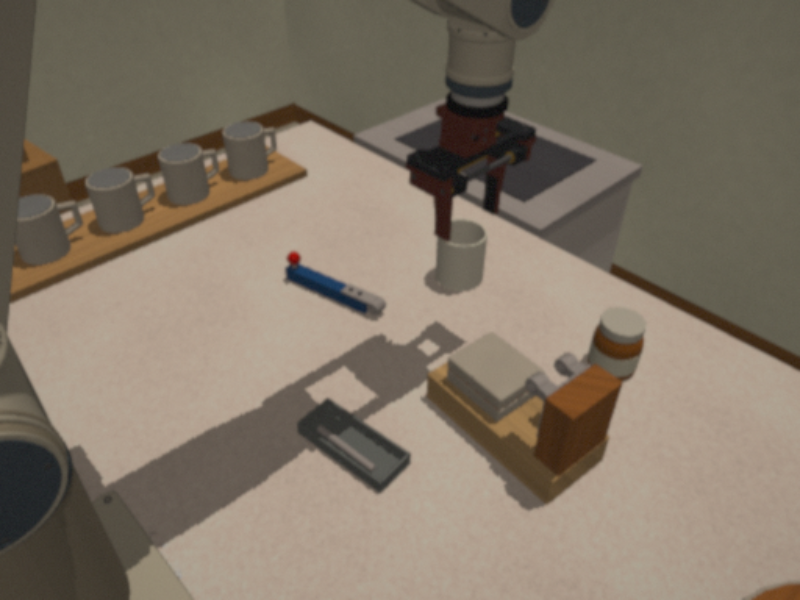

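The scene view (800 px) shows the bar at about (490,295) with its knuckle at (458,330), the stand at (260,420) with the jamb at (175,410) and knuckles at (200,355) and (215,385). The mug is at (548,385), the jar at (345,540) and the tray at (272,312). The side view agrees, with the bar at (335,285), mould at (493,372) and jamb at (580,415). Next I'll turn these into positions.

```bash
cat > h.py <<'E'
import numpy as np,cv2
def cloud(c):
    z=c["z_map"].astype(float);v,u=np.mgrid[:z.shape[0],:z.shape[1]]
    p=np.stack([(u-c["cx"])/c["fx"]*z,(v-c["cy"])/c["fy"]*z,z],-1)
    T=c["world_from_camera"];w=p@T[:3,:3].T+T[:3,3];w[z==0]=np.nan;return w
def hsv(c): return cv2.cvtColor(c["img"],cv2.COLOR_RGB2HSV)
def rect(P):
    (c,s,a)=cv2.minAreaRect((P[:,:2]*1000).astype(np.float32));return np.round(c,1),np.round(s,1),round(a,1)
E
python3 - <<'E'
from h import *;import pickle
s,d=pickle.load(open("d0.pkl","rb"))
A={}
for n in("scene","side"):
    c=d[n];W=cloud(c);H=hsv(c);h,S,V=[H[...,i].astype(int) for i in range(3)];z=W[...,2]
    reg=(W[...,0]>.3)&(W[...,0]<1.05)&(abs(W[...,1])<.5)&(z<.25)
    print(n,"table z",np.nanmedian(z[reg&(z<.01)]))
    b=reg&(h>100)&(h<130)&(S>130)&(z<.08);P=W[b];P=P[P[:,2]>.005]
    print(" blue",len(P),rect(P),np.percentile(P[:,2],[50,90,97]))
    t=P[P[:,2]>.02];print(" bluetop",len(t),rect(t))
    r=reg&((h<6)|(h>174))&(S>180)&(V>90)&(z<.08);P=W[r];print(" red",len(P),P.mean(0),P[:,2].max())
    # stand: elevated region on coarse box
    for nm,uv in dict(scene=dict(mould=(186,240),jamb=(106,234)),side=dict(mould=(315,238),jamb=(372,252)))[n].items():
        print(" ",nm,W[uv[1],uv[0]],H[uv[1],uv[0]])
    # height histogram near mould
    uv=dict(scene=(186,240),side=(315,238))[n];m=W[uv[1],uv[0]]
    near=reg&(np.hypot(W[...,0]-m[0],W[...,1]-m[1])<.17)&(z>.012)
    hist,e=np.histogram(z[near],bins=np.arange(0.012,.2,.004));print(" ",[(round(a,3),k) for a,k in zip(e,hist) if k>25])
    A[n]=(W,H,near)
pickle.dump(A,open("A.pkl","wb"))
E
```

```text
scene table z -0.0008791581226177958
 blue 335 (array([558.2, 232.1]), array([ 20.3, 162.6]), 12.8) [0.02360251 0.02594931 0.02665487]
 bluetop 231 (array([552. , 258.6]), array([ 20.3, 108.3]), 12.3)
 red 31 [0.54351941 0.29937316 0.05017659] 0.05537783983063538
  mould [ 0.56983327 -0.13136047  0.09047659] [ 19  43 126]
  jamb [ 0.53120537 -0.25144231  0.15480145] [ 12 181  97]
  [(np.float64(0.012), np.int64(199)), (np.float64(0.016), np.int64(202)), (np.float64(0.02), np.int64(201)), (np.float64(0.024), np.int64(189)), (np.float64(0.028), np.int64(189)), (np.float64(0.032), np.int64(187)), (np.float64(0.036), np.int64(190)), (np.float64(0.04), np.int64(204)), (np.float64(0.044), np.int64(1884)), (np.float64(0.048), np.int64(416)), (np.float64(0.052), np.int64(145)), (np.float64(0.056), np.int64(145)), (np.float64(0.06), np.int64(146)), (np.float64(0.064), np.int64(201)), (np.float64(0.068), np.int64(105)), (np.float64(0.072), np.int64(141)), (np.float64(0.076), np.int64(148)), (np.float64(0.08), np.int64(153)), (np.float64(0.084), np.int64(187)), (np.float64(0.088), np.int64(1743
[... 1564 characters left out ...]
float64(0.08), np.int64(130)), (np.float64(0.084), np.int64(131)), (np.float64(0.088), np.int64(1090)), (np.float64(0.092), np.int64(394)), (np.float64(0.096), np.int64(72)), (np.float64(0.1), np.int64(58)), (np.float64(0.104), np.int64(66)), (np.float64(0.108), np.int64(58)), (np.float64(0.112), np.int64(61)), (np.float64(0.116), np.int64(69)), (np.float64(0.12), np.int64(65)), (np.float64(0.124), np.int64(63)), (np.float64(0.128), np.int64(72)), (np.float64(0.132), np.int64(102)), (np.float64(0.136), np.int64(121)), (np.float64(0.14), np.int64(94)), (np.float64(0.144), np.int64(107)), (np.float64(0.148), np.int64(234)), (np.float64(0.152), np.int64(957)), (np.float64(0.156), np.int64(87))]
```

Run:
```python
from h import *;import pickle
A=pickle.load(open("A.pkl","rb"))
for n,(W,H,near) in A.items():
    z=W[...,2];h=H[...,0];S=H[...,1]
    for nm,m in dict(mould=(z>.087)&(z<.096)&(S<90),jamb=(z>.151)&(z<.159)&(S>120),plinth=(z>.042)&(z<.052)&(S>60)).items():
        m=(near&m).astype(np.uint8);m=cv2.morphologyEx(m,cv2.MORPH_OPEN,np.ones((3,3)))
        k,l,st,_=cv2.connectedComponentsWithStats(m);i=1+np.argmax(st[1:,4]);P=W[l==i]
        print(n,nm,len(P),*rect(P),"z",round(np.median(P[:,2]),4))
    m=(near&(z>.115)&(z<.16)&(S<70)).astype(np.uint8);k,l,st,_=cv2.connectedComponentsWithStats(m)
    for i in range(1,k):
        if st[i,4]>20: P=W[l==i];print(n,"knuckle",len(P),P.mean(0).round(4),P.min(0).round(4),P.max(0).round(4),*rect(P))
```

```text
scene mould 1793 [ 557.2 -126.6] [100.2  86.3] 85.5 z 0.0904
scene jamb 1012 [ 548.3 -260.7] [40.7 88.4] 85.4 z 0.154
scene plinth 2294 [ 555.  -166.4] [229.4 111.2] 85.2 z 0.0469
scene knuckle 702 [ 0.5546 -0.2218  0.1463] [ 0.5073 -0.2416  0.122 ] [ 0.5881 -0.2009  0.1555] [ 549.1 -220.7] [36.8 81. ] 85.2
side mould 1366 [ 556.  -124.1] [100.5  85.7] 85.2 z 0.0912
side jamb 830 [ 545.1 -259.6] [39.4 91.5] 85.6 z 0.1546
side plinth 1368 [ 541.6 -163. ] [230.3  89.8] 85.9 z 0.0476
side knuckle 498 [ 0.5447 -0.2188  0.1484] [ 0.5077 -0.2413  0.132 ] [ 0.5878 -0.1986  0.1567] [ 548.8 -219.2] [39.6 80.4] 86.0
```

```bash
python3 -m pendant '[[100,[0.06,-0.02,0],[0,0,-6]],[100,[0.12,-0.04,0],[0,0,-12.5]],[100,[0.18,-0.055,0.02],[0,0,-12.5]],[100,[0.222,-0.067,0.05],[0,0,-12.5]],[100,[0.222,-0.067,0.07],[0,0,-12.5]]]'
python3 - <<'E'
from h import *;from station import *;import pickle
s=read_state();c=camera("wrist");pickle.dump((s,c),open("w1.pkl","wb"));print(s["t"],s["eef_pos"],s["tcp_rot"])
cv2.imwrite("pics/w1.png",c["img"][:,:,::-1])
E
```

```text
t: 0.78
eef_pos: [0.5562, 0.2249, 0.1225]
tcp_rot: [-0.001, 0.624, 0.781, -0.001]
contact_force: [-0.1, -0.1, 0.9]
width: 0.0881
grip_force: 0.0
0.775 [0.55618164 0.22492639 0.12251873] [-5.25101109e-04  6.24273490e-01  7.81205529e-01 -5.05294816e-04]
```

View pics/w1.png

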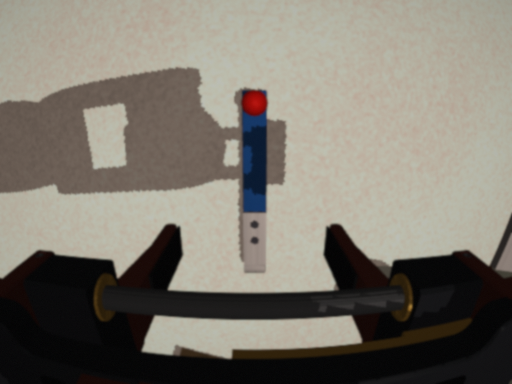

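The wrist view shows the bar upright in the picture, columns 243–267. Its +y end is at row 91, the leaf edge at row 212 and the knob at (255,102). I'll cast these points onto the bar's top plane.

```bash
cat >> h.py <<'E'
from scipy.spatial.transform import Rotation as R
def wray(s,c,uv,zp):
    uv=np.atleast_2d(uv).astype(float);d=uv-[c["cx"],c["cy"]];r=np.hypot(*d.T);th=r/c["fx"]
    ray=np.c_[d/np.maximum(r,1e-9)[:,None]*np.sin(th)[:,None],np.cos(th)]
    q=s["tcp_rot"];Rt=R.from_quat([q[1],q[2],q[3],q[0]]).as_matrix();T=c["T_tool_cam"]
    o=s["eef_pos"]+Rt@T[:3,3];w=ray@(Rt@T[:3,:3]).T
    return o+w*((zp-o[2])/w[:,2])[:,None]
E
python3 - <<'E'
from h import *;import pickle
s,c=pickle.load(open("w1.pkl","rb"));H=hsv(c)
b=((H[...,0]>100)&(H[...,0]<130)&(H[...,1]>120)).astype(np.uint8);b[215:]=0
k,l,st,_=cv2.connectedComponentsWithStats(b);i=1+np.argmax(st[1:,4]);v,u=np.nonzero(l==i)
print(st[i])
rows=range(v.min()+30,v.max()-2,6)
L=[(u[v==r].min(),r+.5) for r in rows];Rr=[(u[v==r].max()+1,r+.5) for r in rows]
PL=wray(s,c,L,.026);PR=wray(s,c,Rr,.026)
M=(PL+PR)/2;f=np.polyfit(M[:,1],M[:,0],1)
for n,P in(("L",PL),("R",PR)):print(n,np.degrees(np.arctan(-np.polyfit(P[:,1],P[:,0],1)[0])))
print("yaw",np.degrees(np.arctan(-f[0])),"width",np.linalg.norm(PL-PR,axis=1).mean())
yd=np.array([f[0],1])/np.hypot(f[0],1)
uc=np.median(u)
for nm,row,off in(("leafedge",v.max()+1,-37),("end",v.min(),85)):
    p=wray(s,c,[(uc+.5,row)],.026)[0,:2];print(nm,row,p)
    t=(p-[np.polyval(f,0),0])@yd;q=np.array([np.polyval(f,0),0])+yd*t
    print("  origin",q-yd*off/1000,"grip",q-yd*(off+10)/1000)
q=s["tcp_rot"];x=R.from_quat([q[1],q[2],q[3],q[0]]).as_matrix()[:,0];print("tool yaw",np.degrees(np.arctan2(-x[0],x[1])),x)
E
```

```text
[ 243  112   23   99 2110]
L 13.202733948319693
R 12.171319735308428
yaw 12.688764555137107 width 0.021577349910235414
leafedge 211 [0.5631557  0.19950473]
  origin [0.55486852 0.23556509] grip [0.55706507 0.22580931]
end 112 [0.54099259 0.29672404]
  origin [0.55976392 0.21382261] grip [0.56196047 0.20406683]
tool yaw 12.742201032563512 [-2.20564668e-01  9.75372335e-01  1.89539463e-04]
```

```bash
python3 -m pendant '[[100,[0.001,0.001,0.05],[0,0,0]],[100,[0.001,0.001,0.095],[0,0,0]],[100,[0.001,0.001,0.118],[0,0,0]],[100,[0.001,0.001,0.118],[0,0,0]],[60,[0.001,0.001,0.118],[0,0,0]]]' 45
python3 -m pendant '[[0,[0,0,0],[0,0,0]],[0,[0,0,0],[0,0,0]],[0,[0,0,0],[0,0,0]],[0,[0,0,0],[0,0,0]],[0,[0,0,0],[0,0,0]]]' 45
```

```text
t: 1.45
eef_pos: [0.5597, 0.2233, 0.0071]
tcp_rot: [0.0, 0.626, 0.78, 0.001]
contact_force: [-0.2, -0.7, 0.7]
width: 0.0813
grip_force: 0.0
t: 2.08
eef_pos: [0.5587, 0.2232, 0.006]
tcp_rot: [-0.0, 0.626, 0.78, -0.0]
contact_force: [-0.1, -0.1, -0.6]
width: 0.0314
grip_force: 0.0
```

```bash
python3 -m pendant '[[33,[0.002,-0.001,0.003],[0,0,0]],[33,[0.002,-0.001,0.003],[0,0,0]],[0,[0.002,-0.001,0.003],[0,0,0]],[0,[0.002,-0.001,0.003],[0,0,0]],[0,[0.002,-0.001,0.003],[0,0,0]]]' 45
python3 -m pendant '[[0,[0,0,0],[0,0,0]],[0,[0,0,0],[0,0,0]],[0,[0,0,0],[0,0,0]],[0,[0,0,-0.015],[0,0,0]],[0,[0,0,-0.03],[0,0,0]]]' 45
```

```text
t: 2.7
eef_pos: [0.5574, 0.2249, 0.003]
tcp_rot: [0.0, 0.626, 0.78, 0.0]
contact_force: [-0.3, 0.1, 0.3]
width: 0.0027
grip_force: 0.0
t: 3.32
eef_pos: [0.5575, 0.225, 0.0342]
tcp_rot: [0.0, 0.626, 0.78, 0.0]
contact_force: [-0.4, -0.7, -0.1]
width: 0.0005
grip_force: 0.0
```

Run:
```python
from h import *;from station import *;import pickle
s=read_state();c=camera("wrist");d=camera("scene");e=camera("side");pickle.dump((s,c,d,e),open("w2.pkl","wb"))
cv2.imwrite("pics/w2.png",np.hstack([c["img"][:,:,::-1][:, 100:400],cv2.resize(d["img"][60:260,180:400],None,fx=1.5,fy=1.92)[:,:,::-1]]))
```

```text
(no output)
```

View pics/w2.png

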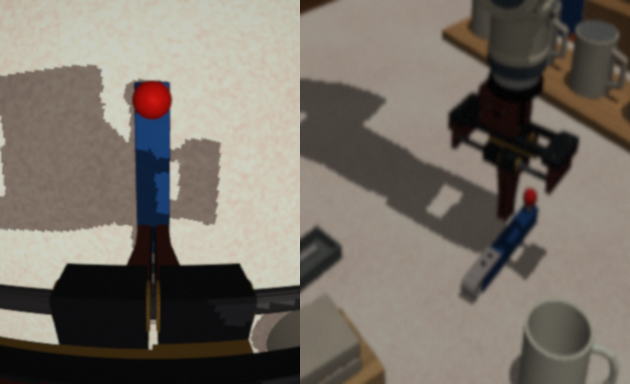

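The gripper shut on nothing (width 0). The wrist half shows the shut fingers at about (152,245), over the bar's line. The scene half shows the bar still flat, with the fingertip at (505,215). I'll measure where the bar is against the fingertip.

Run:
```python
from h import *;import pickle
s0,d0=pickle.load(open("d0.pkl","rb"));s,w,d,e=pickle.load(open("w2.pkl","rb"))
print(s["eef_pos"],s["tcp_rot"],s["width"])
for n,c in(("scene0",d0["scene"]),("side0",d0["side"]),("scene",d),("side",e)):
    W=cloud(c);H=hsv(c);z=W[...,2];h,S=H[...,0],H[...,1]
    reg=(W[...,0]>.4)&(W[...,0]<.7)&(W[...,1]>.05)&(W[...,1]<.4)
    b=reg&(h>100)&(h<130)&(S>130)&(z<.08);P=W[b];t=P[(P[:,2]>.023)&(P[:,2]<.031)]
    print(n,"blue top",len(t),*rect(t),"z",np.percentile(P[:,2],[2,50,98]).round(4))
    k=reg&(S<70)&(z>.012)&(z<.04);P=W[k]
    if len(P): print("   leaf/knuckle",len(P),*rect(P),P.mean(0).round(4),P[:,2].max())
    r=reg&((h<6)|(h>174))&(S>180)&(H[...,2]>90)&(z<.08);print("   red",W[r].mean(0).round(4))
    # fingers lowest
    f=reg&(h<15)&(S>80)&(z>.02)&(z<.1)&~r&(H[...,2]<80);P=W[f]
    if len(P): i=np.argsort(P[:,2])[:15];print("   finger low",P[i].mean(0).round(4))
T=w["T_tool_cam"];p=np.linalg.inv(T)@[0,0,0,1];r=np.hypot(p[0],p[1]);th=np.arctan2(r,p[2]);print("TCP px",p[:2]/r*th*w["fx"]+[w["cx"],w["cy"]],"depth there",w["z_map"][225:262:6,252],p[2])
```

```text
[0.55753277 0.22503688 0.03416011] [8.56527279e-05 6.25929108e-01 7.79879942e-01 1.44601392e-04] 0.0004521842804012898
scene0 blue top 193 [552.2 257.4] [ 20.3 106. ] 12.2 z [0.009  0.0236 0.0269]
   leaf/knuckle 388 [557.9 220.2] [ 25.4 200.2] 13.1 [0.5705 0.1698 0.0256] 0.036820647033088294
   red [0.5435 0.2994 0.0502]
   finger low [0.5447 0.2946 0.0416]
side0 blue top 165 [547.6 254.1] [ 20.4 103.5] 13.8 z [0.0059 0.0202 0.028 ]
   leaf/knuckle 330 [559.9 223.4] [ 30.8 200.7] 11.7 [0.5669 0.1814 0.0264] 0.03307367081678281
   red [0.5354 0.3    0.049 ]
   finger low [0.5375 0.3039 0.0313]
scene blue top 198 [552.2 258.1] [ 19.8 105.9] 13.1 z [0.0087 0.0238 0.0269]
   leaf/knuckle 387 [558.4 218.8] [ 26.4 199.1] 12.9 [0.5703 0.1706 0.0257] 0.036119257017190876
   red [0.5436 0.2998 0.0504]
   finger low [0.548  0.2787 0.0476]
side blue top 163 [547.7 254.3] [ 22.3 110.5] 14.5 z [0.0062 0.0206 0.0285]
   leaf/knuckle 323 [558.7 222.3] [ 27.  198.8] 12.4 [0.567  0.1802 0.0263] 0.03296252946144873
   red [0.535  0.2997 0.0491]
   finger low [0.5559 0.2235 0.0682]
TCP px [253.50970811 222.4901393 ] depth there [0.21412362 0.16731358 0.16032057 0.15205434 0.14572799 0.13959211
 0.13597873] 0.2044999743568305
```

Run:
```python
from h import *;import pickle
s0,d0=pickle.load(open("d0.pkl","rb"));s,w,d,e=pickle.load(open("w2.pkl","rb"))
for n,c,eef,z0 in(("scene0",d0["scene"],s0,.1),("side0",d0["side"],s0,.1),("scene",d,s,.03),("side",e,s,.03)):
    W=cloud(c);q=eef["tcp_rot"];Rt=R.from_quat([q[1],q[2],q[3],q[0]])
    P=Rt.inv().apply((W-eef["eef_pos"]).reshape(-1,3))
    m=(abs(P[:,0])<.02)&(abs(P[:,1])<.06)&(P[:,2]>-.08)&(W.reshape(-1,3)[:,2]>(z0 if z0>.05 else .036));Q=P[m]
    print(n,len(Q))
    for sg in(-1,1):
        q=Q[Q[:,1]*sg>0];i=np.argsort(-q[:,2])[:10];print("  tips tool xyz",q[i].mean(0).round(4),"max z",q[:,2].max().round(4) if len(q) else 0)
T=w["T_tool_cam"]
for v in range(222,262,5):
  for u in (246,260):
    z=w["z_map"][v,u];d_=np.array([u-w["cx"],v-w["cy"]]);r=np.hypot(*d_);th=r/w["fx"];ray=np.r_[d_/r*np.tan(th),1]*z
    print(v,u,(T[:3,:3]@ray+T[:3,3]).round(4))
```

```text
scene0 688
  tips tool xyz [-0.0034 -0.0444 -0.0286] max z -0.0266
  tips tool xyz [-0.0051  0.0512 -0.0294] max z -0.0275
side0 438
  tips tool xyz [-0.0024 -0.0501 -0.0308] max z -0.0287
  tips tool xyz [-0.0025  0.0459 -0.0299] max z -0.0281
scene 222
  tips tool xyz [-0.012  -0.0039 -0.0343] max z -0.0291
  tips tool xyz [-0.0083  0.0059 -0.0322] max z -0.0296
side 180
  tips tool xyz [-0.0025 -0.0057 -0.0338] max z -0.0322
  tips tool xyz [-0.0105  0.0058 -0.0355] max z -0.0311
222 246 [-0.003  -0.0054  0.0084]
222 260 [-0.0029  0.0047  0.008 ]
227 246 [ 0.0107 -0.0044 -0.0334]
227 260 [ 0.0106  0.0036 -0.0331]
232 246 [ 0.0106 -0.0043 -0.0402]
232 260 [ 0.0099  0.0035 -0.0386]
237 246 [ 0.0104 -0.0041 -0.0464]
237 260 [ 0.0107  0.0033 -0.047 ]
242 246 [ 0.0102 -0.004  -0.0521]
242 260 [ 0.0103  0.0032 -0.0523]
247 246 [ 0.0103 -0.0039 -0.058 ]
247 260 [ 0.0106  0.003  -0.0586]
252 246 [ 0.0108 -0.0038 -0.0643]
252 260 [ 0.0111  0.0029 -0.0649]
257 246 [ 0.0108 -0.0037 -0.0693]
257 260 [ 0.0104  0.0028 -0.0686]
```

All three cameras put the real fingertips about 30 mm behind the reported TCP, while the wrist camera and the world frame agree with each other. So the jaws closed above the bar. I'll reopen and go about 30 mm lower, watching the force.

```bash
python3 -m pendant '[[65,[0,0,0],[0,0,0]],[65,[0,0,0],[0,0,0]],[65,[0,0,0],[0,0,0]],[65,[0,0,0],[0,0,0]],[65,[0,0,0],[0,0,0]]]'
python3 -m pendant '[[65,[0,0,0.015],[0,0,0]],[65,[0,0,0.03],[0,0,0]],[65,[0,0,0.042],[0,0,0]],[65,[0,0,0.051],[0,0,0]],[65,[0,0,0.051],[0,0,0]]]'
```

```text
t: 4.1
eef_pos: [0.5572, 0.2249, 0.0328]
tcp_rot: [-0.0, 0.626, 0.78, -0.0]
contact_force: [-0.5, 1.1, -0.4]
width: 0.0471
grip_force: 0.0
t: 4.72
eef_pos: [0.5567, 0.2247, -0.0191]
tcp_rot: [-0.0, 0.626, 0.78, -0.001]
contact_force: [-0.1, 0.1, 0.4]
width: 0.0569
grip_force: 0.0
```

```bash
python3 -m pendant '[[40,[0,0,0.005],[0,0,0]],[40,[0,0,0.005],[0,0,0]],[0,[0,0,0.005],[0,0,0]],[0,[0,0,0.005],[0,0,0]],[0,[0,0,0.005],[0,0,0]]]' 45
python3 -m pendant '[[0,[0,0,0],[0,0,0]],[0,[0,0,0],[0,0,0]],[0,[0,0,0],[0,0,0]],[0,[0,0,0],[0,0,0]],[0,[0,0,0],[0,0,0]]]' 45
```

```text
t: 5.35
eef_pos: [0.5576, 0.225, -0.0227]
tcp_rot: [0.0, 0.626, 0.78, 0.0]
contact_force: [0.4, 0.8, 2.1]
width: 0.0235
grip_force: 45.0
t: 5.98
eef_pos: [0.5576, 0.2251, -0.0227]
tcp_rot: [0.0, 0.626, 0.78, 0.0]
contact_force: [-0.2, -1.1, 5.9]
width: 0.0237
grip_force: 45.0
```

```bash
python3 -m pendant '[[0,[0,0,-0.02],[0,0,0]],[0,[0,0,-0.05],[0,0,0]],[0,[0,0,-0.095],[0,0,0]],[0,[0,0,-0.14],[0,0,0]],[0,[0,0,-0.18],[0,0,0]]]' 45
python3 -m pendant '[[0,[-0.04,-0.01,0],[0,0,0]],[0,[-0.09,-0.02,0],[0,0,4]],[0,[-0.14,-0.03,0],[0,0,8]],[0,[-0.19,-0.042,0],[0,0,12]],[0,[-0.24,-0.052,0],[0,0,16]]]'
python3 -m pendant '[[0,[-0.033,-0.001,0],[0,0,1.4]],[0,[-0.051,-0.001,0],[0,0,1.4]],[0,[-0.051,-0.001,0],[0,0,1.4]],[0,[-0.051,-0.001,0],[0,0,1.4]],[0,[-0.051,-0.001,0],[0,0,1.4]]]'
```

```text
t: 6.6
eef_pos: [0.557, 0.2248, 0.1593]
tcp_rot: [0.0, 0.626, 0.78, 0.0]
contact_force: [-0.2, 0.9, -3.5]
width: 0.024
grip_force: 45.0
t: 7.22
eef_pos: [0.5578, -0.0222, 0.1577]
tcp_rot: [-0.0, 0.729, 0.684, -0.0]
contact_force: [0.8, 0.0, -3.2]
width: 0.0235
grip_force: 45.0
t: 7.85
eef_pos: [0.5544, -0.0702, 0.157]
tcp_rot: [-0.0, 0.736, 0.677, 0.0]
contact_force: [-0.2, 0.6, -3.2]
width: 0.0238
grip_force: 45.0
```

Run:
```python
from h import *;from station import *;import pickle
s=read_state();c=camera("wrist");d=camera("scene");e=camera("side");pickle.dump((s,c,d,e),open("w3.pkl","wb"))
q=s["tcp_rot"];print(s["eef_pos"],R.from_quat([q[1],q[2],q[3],q[0]]).as_matrix().round(4))
im=lambda c,a,b:cv2.resize(c["img"][a:a+170,b:b+220][:,:,::-1],(440,340))[:,:400]
cv2.imwrite("pics/w3.png",np.vstack([np.hstack([im(d,130,60),im(e,110,230)]),np.hstack([c["img"][124:384,56:456][:,:,::-1],np.zeros((260,400,3),np.uint8)])]))
for n,c in(("scene",d),("side",e)):
    W=cloud(c);H=hsv(c);z=W[...,2];h,S=H[...,0],H[...,1]
    reg=(W[...,0]>.4)&(W[...,0]<.7)&(W[...,1]>-.35)&(W[...,1]<.1)
    b=reg&(h>100)&(h<130)&(S>130)&(z>.15);P=W[b]
    t=P[P[:,2]>np.percentile(P[:,2],98)-.006];print(n,"bluetop",len(t),*rect(t),"z",np.percentile(P[:,2],[2,50,98]).round(4))
    A=np.c_[t[:,:2],np.ones(len(t))];print("   slope",np.linalg.lstsq(A,t[:,2],rcond=None)[0])
    k=reg&(S<70)&(z>.17)&(z<.23)&(W[...,1]<-.08);P=W[k];print("   steel",len(P),*rect(P),np.percentile(P[:,2],[2,50,98]).round(4))
    r=reg&((h<6)|(h>174))&(S>180)&(H[...,2]>90);print("   red",W[r].mean(0).round(4))
```

```text
[ 0.55444606 -0.07023626  0.15695552] [[ 8.380e-02  9.965e-01 -2.000e-04]
 [ 9.965e-01 -8.380e-02  2.000e-04]
 [ 2.000e-04 -2.000e-04 -1.000e+00]]
scene bluetop 18 [544.  -74.5] [49.1 94.7] 77.8 z [0.1832 0.1962 0.2844]
   slope [0.60359643 0.63489529 0.03985596]
   steel 676 [ 552.1 -127.5] [45.6 94.1] 0.1 [0.1826 0.2074 0.2165]
   red [0.571  0.0131 0.2281]
side bluetop 87 [553.2 -84.2] [105.2  25.1] 83.6 z [0.1852 0.1966 0.2065]
   slope [0.0866447  0.02054131 0.15867068]
   steel 558 [ 554.6 -126.3] [93.1 38.3] 87.4 [0.1811 0.2078 0.2107]
   red [nan nan nan]<stdin>:13: RuntimeWarning: Mean of empty slice.
  ret = um.true_divide(
```

View pics/w3.png

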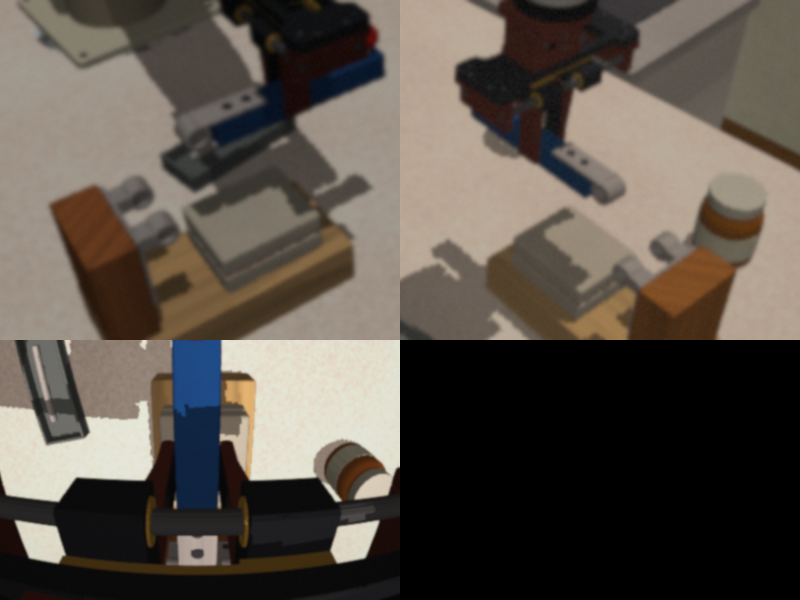

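The bar hangs level with its knuckle towards the jamb: scene panel (190,130), side panel (610,185). The stand's knuckles are at scene (140,190) and (158,230). I'll fit 12 mm circles to both sets of tubes, in the stand's axes.

```bash
cat >> h.py <<'E'
from scipy.optimize import least_squares
O=np.array([.5535,-.1655,-.0027]);YAW=-4.65
Rs=R.from_euler('z',YAW,degrees=True)
def instand(W): return Rs.inv().apply((W-O).reshape(-1,3)).reshape(W.shape)*1000
def circ(P,g):  # P in stand mm
    f=lambda p:np.hypot(P[:,1]-p[0],P[:,2]-p[1])-12
    r=least_squares(f,g,loss="soft_l1",f_scale=.7);return r.x.round(2),np.median(abs(r.fun)).round(2)
def ext(x): # edge midpoint
    a,b=np.percentile(x,[2,98]);return round(a,1),round(b,1)
def tubes(c,by,bz):
    W=instand(cloud(c));S=hsv(c)[...,1];X,Y,Z=W[...,0],W[...,1],W[...,2]
    for sg in(-1,1):
        P=W[(S<90)&(Y>-59)&(Y<-34)&(Z>140)&(Z<160)&(X*sg>13)&(X*sg<40)]
        if len(P)>15: print("  stand tube",sg,len(P),circ(P,[-48,145]),"x",ext(P[:,0]))
    P=W[(S<90)&(abs(Y-by)<14)&(Y<by+9)&(Z>bz-8)&(Z<bz+16)&(abs(X)<25)]
    if len(P)>15: print("  bar tube",len(P),circ(P,[by,bz]),"x",ext(P[:,0]))
    P=W[(S<90)&(Y>by+20)&(Y<by+60)&(Z>bz+5)&(Z<bz+18)&(abs(X)<25)]
    if len(P)>15: print("  bar leaf",len(P),"z",np.median(P[:,2]).round(2),"x",ext(P[:,0]),"slope y",np.polyfit(P[:,1],P[:,2],1)[0].round(4),"x",np.polyfit(P[:,0],P[:,2],1)[0].round(4))
E
python3 - <<'E'
from h import *;import pickle
s,c,d,e=pickle.load(open("w3.pkl","rb"));print("eef",instand(s["eef_pos"]))
for n,k in(("scene",d),("side",e)): print(n);tubes(k,4,200)
s0,d0=pickle.load(open("d0.pkl","rb"))
for n in("scene","side"): print(n,0);tubes(d0[n],4,400)
E
```

```text
eef [ -6.77996375  95.02687478 159.65551806]
scene
  stand tube -1 151 (array([-49.06, 144.34]), np.float64(0.89)) x (np.float64(-35.0), np.float64(-14.3))
  stand tube 1 164 (array([-49.01, 144.22]), np.float64(0.75)) x (np.float64(17.2), np.float64(37.5))
  bar tube 249 (array([  3.63, 200.03]), np.float64(1.08)) x (np.float64(-17.4), np.float64(6.8))
  bar leaf 253 z 210.56 x (np.float64(-18.4), np.float64(6.2)) slope y -0.0037 x -0.054
side
  stand tube -1 145 (array([-46.95, 145.05]), np.float64(1.14)) x (np.float64(-36.8), np.float64(-17.2))
  stand tube 1 134 (array([-47.24, 145.01]), np.float64(1.21)) x (np.float64(15.2), np.float64(34.5))
  bar tube 191 (array([  5.89, 200.41]), np.float64(0.82)) x (np.float64(-19.5), np.float64(4.3))
  bar leaf 208 z 210.97 x (np.float64(-19.1), np.float64(5.4)) slope y -0.0096 x 0.0922
scene 0
  stand tube -1 153 (array([-49.09, 144.16]), np.float64(0.74)) x (np.float64(-34.9), np.float64(-14.8))
  stand tube 1 165 (array([-49.21, 144.38]), np.float64(0.73)) x (np.float64(17.0), np.float64(37.2))
side 0
  stand tube -1 143 (array([-47.17, 145.05]), np.float64(0.95)) x (np.float64(-36.9), np.float64(-16.9))
  stand tube 1 142 (array([-47.06, 145.28]), np.float64(1.03)) x (np.float64(15.1), np.float64(34.9))
```

```bash
python3 -m pendant '[[0,[0,0.0066,0],[0,0,0]],[0,[-0.008,0.0066,0.02],[0,0,0]],[0,[-0.016,0.0066,0.04],[0,0,0]],[0,[-0.023,0.0066,0.0556],[0,0,0]],[0,[-0.023,0.0066,0.0556],[0,0,0]]]'
python3 -m pendant '[[0,[0,0,0],[0,0,0]],[0,[0,0,0],[0,0,0]],[0,[0,0,0],[0,0,0]],[0,[0,0,0],[0,0,0]],[0,[0,0,0],[0,0,0]]]'
cat > look.py <<'E'
import sys;from h import *;from station import *;import pickle
s=read_state();d=camera("scene");e=camera("side");pickle.dump((s,d,e),open(sys.argv[1],"wb"));print("eef",instand(s["eef_pos"]))
for n,k in(("scene",d),("side",e)): print(n);tubes(k,float(sys.argv[2]),145)
E
python3 look.py w4.pkl -18
```

```text
t: 8.62
eef_pos: [0.5583, -0.0951, 0.1002]
tcp_rot: [-0.001, 0.737, 0.676, -0.001]
contact_force: [-0.7, -0.5, -3.2]
width: 0.0239
grip_force: 45.0
t: 9.25
eef_pos: [0.5591, -0.0949, 0.1016]
tcp_rot: [0.0, 0.737, 0.676, 0.0]
contact_force: [0.1, -1.0, -2.6]
width: 0.0237
grip_force: 45.0
eef [ -0.14915629  70.8505901  104.25543104]
scene
  stand tube -1 149 (array([-48.77, 144.2 ]), np.float64(0.78)) x (np.float64(-34.8), np.float64(-15.0))
  stand tube 1 172 (array([-49.04, 144.32]), np.float64(0.82)) x (np.float64(17.1), np.float64(37.3))
  bar tube 234 (array([-19.55, 144.86]), np.float64(1.38)) x (np.float64(-11.2), np.float64(13.2))
  bar leaf 251 z 155.12 x (np.float64(-11.5), np.float64(12.8)) slope y 0.0023 x -0.0362
side
  stand tube -1 147 (array([-47.4 , 145.01]), np.float64(0.99)) x (np.float64(-36.7), np.float64(-17.3))
  stand tube 1 137 (array([-47.  , 144.93]), np.float64(1.09)) x (np.float64(15.0), np.float64(35.5))
  bar tube 195 (array([-17.76, 145.34]), np.float64(1.1)) x (np.float64(-12.1), np.float64(10.9))
  bar leaf 208 z 155.98 x (np.float64(-12.8), np.float64(11.9)) slope y 0.0016 x 0.0675
```

```bash
python3 -m pendant '[[0,[-0.008,0,0],[0,0,0]],[0,[-0.015,0,0],[0,0,0]],[0,[-0.022,0,0],[0,0,0]],[0,[-0.027,0,0],[0,0,0]],[0,[-0.0294,0,0],[0,0,0]]]'
python3 -m pendant '[[0,[0,0,0],[0,0,0]],[0,[0,0,0],[0,0,0]],[0,[0,0,0],[0,0,0]],[0,[0,0,0],[0,0,0]],[0,[0,0,0],[0,0,0]]]'
cat > look2.py <<'E'
import sys;from h import *;from station import *;import pickle
s=read_state();d=camera("scene");e=camera("side");pickle.dump((s,d,e),open(sys.argv[1],"wb"));print("eef",instand(s["eef_pos"]),s["contact_force"],s["wrist_torque"])
for n,k,b in(("scene",d,(1.2,-49)),("side",e,(-.9,-47.2))):
    W=instand(cloud(k));S=hsv(k)[...,1];X,Y,Z=W[...,0],W[...,1],W[...,2]
    print(n)
    for nm,lo,hi in(("stand-",-34,-18),("bar",-11,11),("stand+",18,34)):
        m=(S<90)&(Y>-61)&(Y<-40)&(Z>138)&(Z<162)&(X-b[0]>lo)&(X-b[0]<hi);P=W[m]
        print("  ",nm,len(P),circ(P,[-48,145]))
    m=(S<90)&(Y>-31)&(Y<12)&(Z>150)&(Z<162)&(abs(X)<22);P=W[m]
    ys=np.arange(-28,8,4);mid=[np.mean(np.percentile(P[abs(P[:,1]-y)<3,0],[3,97])) for y in ys]
    print("   leaf z",np.median(P[:,2]).round(2),"mid x",np.mean(mid).round(2),"yaw",np.degrees(np.arctan(-np.polyfit(ys,mid,1)[0])).round(2))
cv2.imwrite(sys.argv[2],np.hstack([cv2.resize(d["img"][185:305,70:190],(400,400)),cv2.resize(e["img"][180:300,300:420],(400,400))])[:,:,::-1])
E
python3 look2.py w5.pkl pics/w5.png
```

```text
t: 9.98
eef_pos: [0.5565, -0.1247, 0.1014]
tcp_rot: [0.0, 0.737, 0.676, 0.0]
contact_force: [-1.1, -0.4, -2.4]
width: 0.0235
grip_force: 45.0
t: 10.6
eef_pos: [0.5565, -0.1241, 0.1014]
tcp_rot: [-0.0, 0.737, 0.676, -0.0]
contact_force: [-0.8, -0.1, -3.1]
width: 0.024
grip_force: 45.0
eef [ -0.35841058  41.4839523  104.06170095] [-0.77011036 -0.12372142 -3.13050635] [ 0.02351683  0.02853265 -0.04308698]
scene
   stand- 93 (array([-48.86, 144.52]), np.float64(0.81))
   bar 146 (array([-49.19, 144.11]), np.float64(0.59))
   stand+ 137 (array([-49.16, 144.7 ]), np.float64(0.94))
   leaf z 154.94 mid x 0.74 yaw -1.56
side
   stand- 103 (array([-48.61, 144.91]), np.float64(1.27))
   bar 129 (array([-47.07, 144.72]), np.float64(0.72))
   stand+ 75 (array([-47.69, 145.1 ]), np.float64(1.02))
   leaf z 155.5 mid x -0.79 yaw -0.37
```

View pics/w5.png

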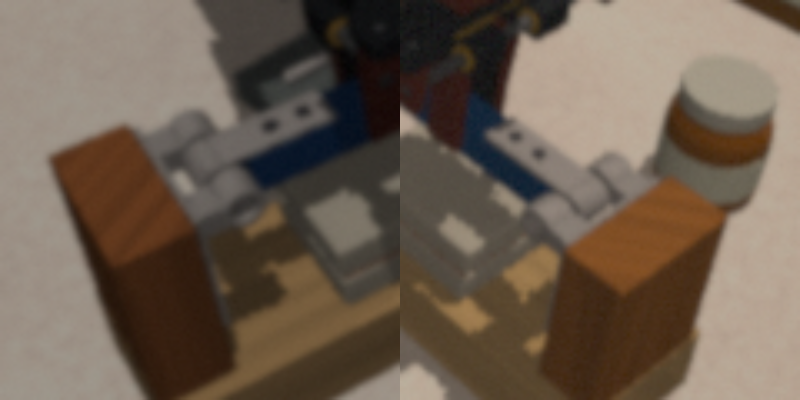

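The bar's knuckle sits between the stand's two, at about (205,150) in the left panel and (590,195) in the right. The hole lines agree within about 1 mm and the wrist shows no contact force. I'll check the bar's yaw in the hand from the earlier wrist frame.

Run:
```python
from h import *;import pickle
s,c,d,e=pickle.load(open("w3.pkl","rb"));H=hsv(c)
b=(H[...,0]>100)&(H[...,0]<130)&(H[...,1]>120);b=cv2.morphologyEx(b.astype(np.uint8),cv2.MORPH_CLOSE,np.ones((5,5)))
L,Q=[],[]
for r in range(130,250,5):
    u=np.nonzero(b[r,180:330])[0]+180
    if len(u)>20: L.append((u.min(),r+.5));Q.append((u.max()+1,r+.5))
PL,PR=wray(s,c,L,.2065-.0027-.0035),wray(s,c,Q,.2065-.0027-.0035)
for P in(PL,PR,(PL+PR)/2):print(len(P),"yaw",np.degrees(np.arctan(-np.polyfit(P[:,1],P[:,0],1)[0])).round(2))
print(np.linalg.norm(PL-PR,axis=1).round(4)[::5])
```

```text
24 yaw -5.13
24 yaw -3.99
24 yaw -4.56
[0.0232 0.0235 0.0235 0.023  0.0248]
```

```bash
python3 -m pendant '[[0,[0,0.0002,-0.0003],[0,0,0]],[0,[0,0.0002,-0.0003],[0,0,0]],[0,[0,0.0002,-0.0003],[0,0,0]],[0,[0,0.0002,-0.0003],[0,0,0]],[0,[0,0.0002,-0.0003],[0,0,0]]]' && python3 -c "
from station import *
print(sign_off())"
```

```text
t: 11.32
eef_pos: [0.5567, -0.1243, 0.1017]
tcp_rot: [0.0, 0.737, 0.676, 0.0]
contact_force: [0.6, 0.3, -2.4]
width: 0.0237
grip_force: 45.0
the job is handed in; nothing more can be done
None
```

I handed the job in at about 11.3 s with the gripper holding the clamp bar level and its knuckle in the stand's gap; by camera the holes line up to about 1 mm, and the wrist force shows only the bar's weight; the first grasp closed above the bar because the fingertips sit about 30 mm behind the reported TCP, and the second one held.

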